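# Pack the paint cases into the corner stop, largest first

### The job

Tidy the paint cases into a stack, largest first: slide the big wooden case along the table, without lifting it, fully home into the wooden corner stop so that it lies flush against both rails, then set the blue tin lid up on top of it, and last the small yellow tin lid up on the blue one. Each tin must lie flat with its whole base on the one below, nothing overhanging, and be set down gently, not dropped. Leave the jar, the bottle and the brush where they are.

Things in the scene. Friction and masses are not known exactly. Their poses are not given: they have to be found in the camera images.
- corner: fixed L-shaped stop of two pale wooden rails on the table, 18 mm thick, 25 mm high. Origin: its inner corner, on the table. The back rail (far side) has its inner face at x = 0 of this frame and runs 200 mm along -y; the side rail (left) has its inner face at y = 0 and runs 140 mm along -x. Open towards -x (the robot) and -y; turned -0.08 to 0.25 rad.
- case: large brown wooden paint case, brass corner plates, a plain box 124 (x) by 170 (y) by 44 mm high, 0.5 to 0.9 kg, too wide to grasp; 3 to 8 N slide it. Origin: centre of its underside. Starts 45 to 100 mm short of home in the stop's x and y, turned up to 0.22 rad. Home, its origin is at x -62, y -85 mm in the stop's frame, axes parallel: long far side on the back rail, left end on the side rail.
- blue_tin: middle-sized blue metal tin with a white label on the lid, a plain box 116 mm (its x) by 64 mm (its y) by 28 mm high, about 0.15 to 0.3 kg, loose. Origin: centre of its underside, z up. Lies lid up on the table at the right. Rigid, can be gripped across its 64 mm width.
- yellow_tin: smallest, yellow metal tin with a red label on the lid, a plain box 80 mm (its x) by 46 mm (its y) by 24 mm high, about 0.1 to 0.16 kg, loose. Origin: centre of its underside, z up. Lies lid up on the table at the right. Rigid, can be gripped across its 46 mm width.
- blue_tin_c0 (a point): blue tin, bottom corner at its own (-x, -y), on the underside
- blue_tin_c1 (a point): blue tin, bottom corner at its own (-x, +y), on the underside
- blue_tin_c2 (a point): blue tin, bottom corner at its own (+x, -y), on the underside
- blue_tin_c3 (a point): blue tin, bottom corner at its own (+x, +y), on the underside
- yellow_tin_c0 (a point): yellow tin, bottom corner at its own (-x, -y), on the underside
- yellow_tin_c1 (a point): yellow tin, bottom corner at its own (-x, +y), on the underside
- yellow_tin_c2 (a point): yellow tin, bottom corner at its own (+x, -y), on the underside
- yellow_tin_c3 (a point): yellow tin, bottom corner at its own (+x, +y), on the underside
- jar: bystander: low pink paint jar with white cap, 56 mm across, 50 mm high, standing. Origin: centre of its underside.
- bottle: bystander: dark bottle with white cap, 60 mm across, 170 mm high, standing at the far right. Origin: centre of its underside.
- brush: bystander: paint brush lying flat on the table beyond the back rail, about 200 mm long. Origin: under its middle; its x runs along it.
Not all that is in view belongs to the job. Leave any white look-alike of the case alone.

How it is judged:
On the way, in this order (a step that is already met when the one before it is completed fails the run):
1. the wooden case is fully home in the corner, flush with both rails (x of case in the frame of corner between -0.067 and -0.057 m and y of case in the frame of corner between -0.09 and -0.08 m and angle between the x axis of case and the x axis of corner, either way round below 0.05 rad and angle between case's own z axis and vertical below 0.03 rad and height (world z) of case below 0.006 m and linear speed of case below 0.02 m/s), for 0.2 s.
2. the blue tin rests released on the wooden case, its whole base supported (x of case in the frame of corner between -0.067 and -0.057 m and y of case in the frame of corner between -0.09 and -0.08 m and angle between the x axis of case and the x axis of corner, either way round below 0.05 rad and angle between case's own z axis and vertical below 0.03 rad and height (world z) of case below 0.006 m and z of blue_tin in the frame of case between 0.04 and 0.048 m and angle between blue_tin's own z axis and vertical below 0.05 rad and x of blue_tin_c0 in the frame of case between -0.063 and 0.063 m and y of blue_tin_c0 in the frame of case between -0.086 and 0.086 m and x of blue_tin_c1 in the frame of case between -0.063 and 0.063 m and y of blue_tin_c1 in the frame of case between -0.086 and 0.086 m and x of blue_tin_c2 in the frame of case between -0.063 and 0.063 m and y of blue_tin_c2 in the frame of case between -0.086 and 0.086 m and x of blue_tin_c3 in the frame of case between -0.063 and 0.063 m and y of blue_tin_c3 in the frame of case between -0.086 and 0.086 m and linear speed of blue_tin below 0.02 m/s and angular speed of blue_tin below 0.2 rad/s and contact force between blue_tin and the fingers below 0.1 N), for 0.2 s.
3. the yellow tin rests released on the blue tin, its whole base supported (x of case in the frame of corner between -0.067 and -0.057 m and y of case in the frame of corner between -0.09 and -0.08 m and angle between the x axis of case and the x axis of corner, either way round below 0.05 rad and angle between case's own z axis and vertical below 0.03 rad and height (world z) of case below 0.006 m and z of blue_tin in the frame of case between 0.04 and 0.048 m and angle between each of blue_tin, yellow_tin's own z axis and vertical below 0.05 rad and x of blue_tin_c0 in the frame of case between -0.063 and 0.063 m and y of blue_tin_c0 in the frame of case between -0.086 and 0.086 m and x of blue_tin_c1 in the frame of case between -0.063 and 0.063 m and y of blue_tin_c1 in the frame of case between -0.086 and 0.086 m and x of blue_tin_c2 in the frame of case between -0.063 and 0.063 m and y of blue_tin_c2 in the frame of case between -0.086 and 0.086 m and x of blue_tin_c3 in the frame of case between -0.063 and 0.063 m and y of blue_tin_c3 in the frame of case between -0.086 and 0.086 m and z of yellow_tin in the frame of blue_tin between 0.024 and 0.032 m and x of yellow_tin_c0 in the frame of blue_tin between -0.059 and 0.059 m and y of yellow_tin_c0 in the frame of blue_tin between -0.033 and 0.033 m and x of yellow_tin_c1 in the frame of blue_tin between -0.059 and 0.059 m and y of yellow_tin_c1 in the frame of blue_tin between -0.033 and 0.033 m and x of yellow_tin_c2 in the frame of blue_tin between -0.059 and 0.059 m and y of yellow_tin_c2 in the frame of blue_tin between -0.033 and 0.033 m and x of yellow_tin_c3 in the frame of blue_tin between -0.059 and 0.059 m and y of yellow_tin_c3 in the frame of blue_tin between -0.033 and 0.033 m and linear speed of yellow_tin below 0.02 m/s and angular speed of yellow_tin below 0.2 rad/s and contact force between yellow_tin and the fingers below 0.1 N), for 0.2 s.
At the end, for the whole second after the job is handed in: The case lies flat within 5 mm of home against each rail and 0.05 rad of parallel; the blue tin flat and lid up on it, the yellow one likewise on the blue (within 0.05 rad), no bottom corner over 1 mm outside the top below; all released and at rest (all of step 3 and linear speed of each of blue_tin, case below 0.02 m/s and angular speed of blue_tin below 0.2 rad/s and contact force between blue_tin and the fingers below 0.1 N); the robot touches nothing.
It fails at once if the wooden case is lifted or tipped instead of slid (height (world z) of case above 0.015 m or angle between case's own z axis and vertical above 0.15 rad).
It fails at once if the blue tin is dropped or thrown (moves faster than 0.5 m/s while not held by the fingers) (linear speed of blue_tin above 0.5 m/s and contact force between blue_tin and the fingers below 0.1 N).
It fails at once if the yellow tin is dropped or thrown (moves faster than 0.5 m/s while not held by the fingers) (linear speed of yellow_tin above 0.5 m/s and contact force between yellow_tin and the fingers below 0.1 N).
It fails at once if the jar, bottle or brush is moved more than 20 mm or the jar or bottle tipped (distance of any of jar, bottle, brush from where it was at the start of the episode above 0.02 m or angle between any of jar, bottle's own z axis and vertical above 0.3 rad).
It also fails if it takes over 72 s, if anything falls off the work surface, if the arm or the gripper's body presses on something with over 40 N, if the wrist force passes 120 N, or if a joint passes its speed limit or range.

### The arm

A 6-joint arm with a two-finger parallel gripper is mounted at the origin on the work surface. World frame = base frame: x ahead of the robot, y to its left, z up, the work surface at z = 0. Lengths are in m, angles in rad, forces in N, time in s.
With the tool pointing down it reaches from about 0.3 to 1 m from the base axis. Payload 5.1 kg.
Tool frame: the origin (TCP) lies at the centre of the arm's flange, where the gripper is bolted on; the fingertips stand 190 mm ahead of it and the grasp point (between the pads) lies 171 mm ahead of it; z points along the fingers, y is the line along which they close (so a half turn about z gives the same grasp; the last joint's range is limited). The gripper opens to 95 mm and grips with 3 to 60 N. Pads are 20 mm wide; open, the fingers measure 119 mm over their backs; the gripper's body (75 mm by 180 mm) begins 59 mm behind the grasp point.
Start: joints at [-1.349, 0.124, 1.65, -0, 1.367, -0.083], TCP at [0.195, -0.62, 0.405] pointing down, gripper open.
Joint ranges: [-2.61, 2.61], [-1.02, 2.33], [0.03, 2.71], [-1.35, 4.49], [0.32, 2.68], [-2.91, 2.91]. Speed limits (rad/s): [2.57, 2.57, 3.14, 3.14, 3.14, 3.14].

### API

Orientations are given as a 3x3 rotation matrix whose columns are the frame's x, y, z axes.
In Python, from plant import robot gives the robot as it stands.
- The arm moves only by the tool apply_moves, never from a script. Its argument "targets" is a list of rows, each a list of 3 entries, a list of its own where there are three numbers: the turn, a rotation vector about the tool's x, y, z in degrees, then the shift along the tool's x, y, z in mm, then the opening, from 0 (shut) to 1 (fully open). In form: [[[rx, ry, rz], [tx, ty, tz], grip], ...]. A call has 1 to 5 rows; each row shifts and turns the commanded pose from where the row before left it, along the tool's axes as they then stand; what a row does not reach is not made up. A row lasts 1/8 s, in which the tool goes at most 62.5 mm and 10.7 degrees, less where a joint would pass 70% of its speed; a pose out of reach is approached as far as the arm can. A call is refused whole if a number of a shift passes 62.5 or a number of a turn 10.7, either way. A call with a gripper value outside its range is refused whole. The fingers move at their own pace and stop on an object; the grip force is fixed at half the most. Time passes only in rows, so rows that do not move let the fingers close. It gives the time, the measured TCP pose, the force, the opening and the grip force at its end, in the units of the state.
- robot.observe(): the state, without advancing time (a new reading comes with each control period).
- robot.camera(name): name is "side" or "top"; returns a dict with "img" (420x560x3 uint8, red, green, blue), "range_z" (420x560 float32, m along the optical axis (not along the pixel's ray), 0 where there is no reading), "camera_matrix" (3x3 intrinsics, pixels), "R" (3x3) and "t" (3): a world point X has camera coordinates R X + t. Camera axes: x right, y down, z forward; pixel columns grow to the right and rows downward; lengths in m; the calibration is good to about 2 mm. A picture is of the moment at which its call begins.
- robot.sign_off(): hands the job in; it is judged then, once.
The state is a dict: "time": time; "joints": joint angles; "dq": joint speeds; "tau": joint torques, N m; "position": TCP position; "eef_rot": TCP orientation; "contact_force": force on the tool from outside, world axes, zero at the start; "wrist_torque": the same for the moment, N m; "gripper_width": finger opening in m; "gripper_force": force on a finger pad.
Only numpy, scipy, OpenCV 4.12 (cv2) and the standard library are available. Lean on these libraries where they do the work, as an engineer would, in place of code of your own. Each camera call takes 0.05 s, during which the arm holds its last target. There are 200 camera calls.

## Working session

There is one attempt and no reset: what is moved stays moved. The work goes in short steps, Python scripts to look and compute and a tool call to move; the robot and the scene stay as the last step left them, time stands still between calls to the robot, and variables do not carry over. Pictures are saved under pics/ and viewed, at most 10 in all, crops included, and the job is handed in when it is done.

Besides the shell and the picture viewer there is one more tool, called after "Emit:" as name(argument=value, ...) on one line, values as JSON. apply_moves: Moves the arm, as the interface text tells. Its arguments: {"type":"object","properties":{"targets":{"type":"array"}},"required":["targets"]}

```bash
mkdir -p pics; ls; python3 - <<'E'
from plant import robot
import cv2,numpy as np
for n in("top","side"):
    c=robot.camera(n); cv2.imwrite(f"pics/{n}0.png",c["img"][:,:,::-1]); np.savez(f"/tmp/{n}0.npz",**c)
    print(n,c["camera_matrix"].tolist(),(-c["R"].T@c["t"]).round(3),c["R"].round(3).tolist())
o=robot.observe();print(o["time"],o["position"],o["eef_rot"].round(3) if hasattr(o["eef_rot"],'round') else o["eef_rot"],o["gripper_width"])
E
```

```text
pics
top [[413.427933471008, 0.0, 283.8242854947905], [0.0, 413.427933471008, 210.84588366374314], [0.0, 0.0, 1.0]] [ 0.392 -0.029  1.035] [[0.104, -0.995, 0.007], [-0.974, -0.104, -0.202], [0.202, 0.014, -0.979]]
side [[515.5642884461118, 0.0, 278.600909275263], [0.0, 515.5642884461118, 210.90101568345887], [0.0, 0.0, 1.0]] [-0.115  0.656  1.081] [[-0.702, -0.712, -0.018], [-0.518, 0.527, -0.674], [0.489, -0.464, -0.739]]
0.1 [ 0.19497781 -0.619841    0.40364168] [[ 0.954  0.3   -0.   ]
 [ 0.3   -0.954  0.002]
 [ 0.    -0.002 -1.   ]] 0.09487533270291562
```

View pics/top0.png

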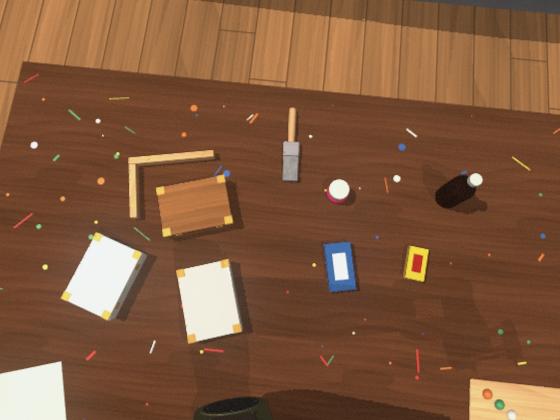

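View pics/side0.png

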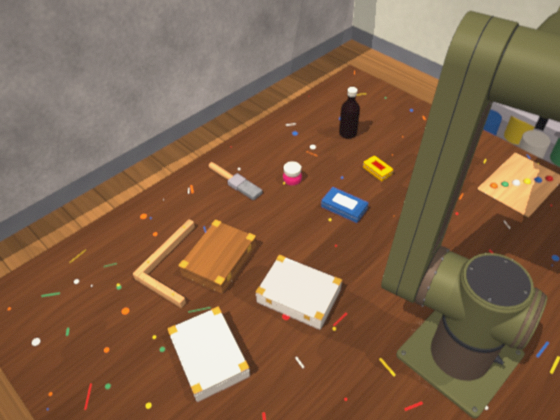

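The top view shows the corner stop with its corner at about (131,157). The candidates for the case are the brown box at (195,206) and the white look-alikes at (104,276) and (210,300), so I choose the brown one. The blue tin is at (340,267), yellow tin (417,263), jar (339,190), bottle (465,187) and brush (291,145). Next I measure them and take a close crop.

```bash
cat > h.py <<'E'
import numpy as np,cv2
def cloud(c):
    K,R,t=c["camera_matrix"],c["R"],c["t"];z=c["range_z"].astype(float)
    v,u=np.mgrid[:420,:560]
    P=np.stack([(u-K[0,2])/K[0,0]*z,(v-K[1,2])/K[1,1]*z,z],-1)
    return (P-t)@R, z>0
def rect(c,box,zlo,zhi,hsv=None):
    X,ok=cloud(c);u0,v0,u1,v1=box
    m=ok&(X[...,2]>zlo)&(X[...,2]<zhi)
    b=np.zeros_like(m);b[v0:v1,u0:u1]=1;m&=b
    if hsv is not None: m&=cv2.inRange(cv2.cvtColor(c["img"],cv2.COLOR_RGB2HSV),*map(np.array,hsv))>0
    m=cv2.morphologyEx(m.astype(np.uint8),cv2.MORPH_OPEN,np.ones((3,3)))>0
    p=X[m]; r=cv2.minAreaRect((p[:,:2]*1000).astype(np.float32))
    return r,np.median(p[:,2]),m.sum(),p
E
cat > m.py <<'E'
from h import *
def run(c):
    for n,b,lo,hi in [("case",(145,165,243,245),.03,.06),("blue",(315,230,365,300),.015,.045),("yel",(398,238,435,288),.012,.04),("jar",(320,170,360,212),.02,.07),("white1",(172,250,250,350),.03,.08),("white2",(55,225,150,325),.03,.08),("bottle",(430,165,490,215),.02,.2)]:
        r,z,k,p=rect(c,b,lo,hi); print(n,np.round(r[0],1),np.round(r[1],1),round(r[2],1),round(z,4),k)
        print("   ",cv2.boxPoints(r).round(0).tolist())
    # rails
    X,ok=cloud(c)
    for n,b in [("back",(140,145,220,172)),("side",(122,160,148,222))]:
        r,z,k,p=rect(c,b,.015,.035); print(n,np.round(r[0],1),np.round(r[1],1),round(r[2],1),round(z,4),k,cv2.boxPoints(r).round(0).tolist())
if __name__=="__main__":
    c=dict(np.load("/tmp/top0.npz")); run(c)
    X,ok=cloud(c); print("table z",[X[v,u].round(3).tolist() for v,u in [(240,290),(320,300),(120,100),(100,400)]])
    cv2.imwrite("pics/crop1.png",cv2.resize(c["img"][140:320,110:250,::-1],None,fx=3.3,fy=3.3,interpolation=cv2.INTER_CUBIC))
E
python3 m.py
```

```text
case [588.7 208.6] [126.  171.8] 17.6 0.0435 3506
    [[503.0, 271.0], [555.0, 108.0], [675.0, 146.0], [623.0, 310.0]]
blue [ 478.9 -161.9] [116.4  64.6] 11.9 0.028 1297
    [[415.0, -142.0], [429.0, -205.0], [543.0, -181.0], [529.0, -118.0]]
yel [ 506.  -348.7] [47.9 80.5] 82.6 0.0242 659
    [[463.0, -367.0], [543.0, -378.0], [549.0, -330.0], [469.0, -320.0]]
jar [ 663.6 -141.3] [51.7 49.6] 46.7 0.0493 392
    [[628.0, -143.0], [664.0, -177.0], [699.0, -140.0], [663.0, -105.0]]
white1 [366.2 141.2] [170.8 125.5] 18.2 0.0434 3965
    [[265.0, 174.0], [305.0, 55.0], [467.0, 108.0], [428.0, 227.0]]
white2 [397.6 399.9] [127.3 170.8] 72.4 0.043 3922
    [[297.0, 365.0], [460.0, 313.0], [498.0, 435.0], [335.0, 486.0]]
bottle [ 682.9 -418.8] [59.4 51.7] 36.4 0.1116 966
    [[644.0, -416.0], [674.0, -457.0], [722.0, -422.0], [691.0, -380.0]]
back [714.6 275.3] [ 19.4 187.8] 11.4 0.024 550 [[687.0, 365.0], [724.0, 181.0], [743.0, 185.0], [706.0, 369.0]]
side [622.6 358.6] [149.2  49.5] 11.0 0.024 492 [[545.0, 369.0], [554.0, 320.0], [701.0, 349.0], [691.0, 397.0]]
table z [[0.532, -0.037, 0.001], [0.341, -0.081, -0.003], [0.8, 0.501, -0.001], [0.944, -0.295, 0.0]]
```

View pics/crop1.png

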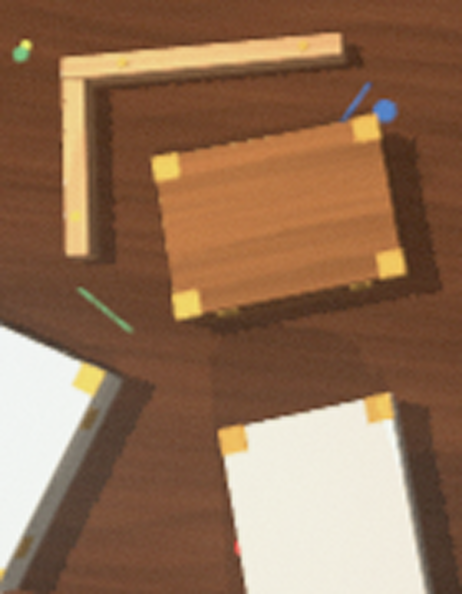

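The crop confirms the brown wooden box with brass corners at full-image (195,206). It lies between the stop and the white box below it. I now refine the stop and plan the push.

```bash
cat > stop.py <<'E'
from h import *
c=dict(np.load("/tmp/top0.npz"))
r,z,k,pb=rect(c,(150,145,220,172),.015,.035)
r2,z,k,ps=rect(c,(122,175,148,222),.015,.035)
print(r,r2)
for n,r_,p in(("b",r,pb),("s",r2,ps)):
    l=cv2.fitLine((p[:,:2]*1000).astype(np.float32),cv2.DIST_L2,0,.01,.01).ravel();print(n,l, np.degrees(np.arctan2(l[1],l[0])))
r,z,k,pa=rect(c,(120,145,220,222),.015,.035)
for a in np.radians([10.5,11,11.5]):
    R=np.array([[np.cos(a),-np.sin(a)],[np.sin(a),np.cos(a)]])
    for n,p in (("b",pb),("s",ps),("all",pa)):
        q=p[:,:2]@R*1000; print(np.degrees(a),n,np.percentile(q,[0,1,50,99,100],axis=0).T.round(1).tolist())
E
python3 stop.py
```

```text
((716.90234375, 263.4774169921875), (19.380531311035156, 163.66725158691406), 11.408556938171387) ((599.8222045898438, 368.7560729980469), (108.18743133544922, 19.633962631225586), 9.960763931274414)
b [ 2.0367418e-01 -9.7903872e-01  7.1622845e+02  2.6317188e+02] -78.2481
s [9.7984242e-01 1.9977196e-01 5.9962177e+02 3.6817392e+02] 11.523623
10.5 b [[742.5, 743.2, 751.9, 762.4, 763.6], [46.6, 48.6, 128.2, 207.4, 210.1]]
10.5 s [[602.8, 604.3, 655.6, 710.1, 711.1], [243.5, 244.1, 252.2, 262.5, 263.4]]
10.5 all [[602.8, 606.7, 745.5, 762.0, 763.6], [46.6, 50.1, 226.3, 263.4, 265.3]]
11.0 b [[744.3, 744.8, 752.9, 763.5, 764.1], [40.0, 42.0, 121.6, 200.8, 203.6]]
11.0 s [[604.9, 606.5, 657.8, 712.4, 713.4], [237.8, 238.7, 246.6, 257.0, 258.0]]
11.0 all [[604.9, 608.9, 746.8, 763.0, 764.1], [40.0, 43.5, 219.7, 257.1, 258.6]]
11.5 b [[745.3, 746.2, 753.9, 764.4, 764.8], [33.4, 35.3, 115.0, 194.2, 197.1]]
11.5 s [[607.0, 608.6, 660.0, 714.6, 715.6], [232.1, 232.9, 240.9, 251.4, 252.5]]
11.5 all [[607.0, 611.1, 747.9, 764.3, 765.2], [33.4, 37.0, 213.2, 251.1, 252.5]]
```

Emit:
apply_moves(targets=[[[0,0,6],[0,0,0],1],[[0,0,0],[30,-49,0],1],[[0,0,0],[30,-49,0],1],[[0,0,0],[30,-49,0],1],[[0,0,0],[30,-49,0],1]])

```text
time: 0.72
position: [0.2739, -0.4023, 0.4042]
eef_rot: [[0.98, 0.198, -0.0], [0.198, -0.98, 0.001], [0.0, -0.001, -1.0]]
contact_force: [1.3, -0.7, 0.4]
gripper_width: 0.095
gripper_force: 0.0
```

Emit:
apply_moves(targets=[[[0,0,0],[30,-49,0],1],[[0,0,0],[30,-49,0],1],[[0,0,0],[30,-49,0],1],[[0,0,0],[30,-49,0],1],[[0,0,0],[30,-49,0],1]])

```text
time: 1.35
position: [0.372, -0.1323, 0.4045]
eef_rot: [[0.98, 0.198, 0.0], [0.198, -0.98, -0.0], [0.0, 0.0, -1.0]]
contact_force: [1.3, 0.6, -0.3]
gripper_width: 0.0951
gripper_force: 0.0
```

```bash
cat > w.py <<'E'
from h import *
from plant import robot
A=np.radians(11.5);RS=np.array([[np.cos(A),-np.sin(A)],[np.sin(A),np.cos(A)]])
def st():
    o=robot.observe();p=np.array(o["position"])*1000;E=np.array(o["eef_rot"])
    print("t",round(o["time"],2),"tcp",p.round(1),"prime",(p[:2]@RS).round(1),"yawx",np.degrees(np.arctan2(E[1,0],E[0,0])).round(2),"z",E[:,2].round(4),"F",np.round(o["contact_force"],1),"w",round(o["gripper_width"],4),"gf",o["gripper_force"])
    return p,E
if __name__=="__main__": st()
E
python3 w.py
```

```text
t 1.35 tcp [ 372.  -132.3  404.5] prime [ 338.1 -203.8] yawx 11.43 z [ 4.e-04 -1.e-04 -1.e+00] F [ 1.3  0.6 -0.3] w 0.0951 gf 0.0
```

Emit:
apply_moves(targets=[[[0,0,0],[29,-49,15],1],[[0,0,0],[29,-49,15],1],[[0,0,0],[29,-49,15],1],[[0,0,0],[29,-49,15],1],[[0,0,0],[29,-49,15],1]])

```text
time: 1.98
position: [0.4654, 0.1368, 0.329]
eef_rot: [[0.98, 0.199, 0.0], [0.199, -0.98, -0.0], [0.0, 0.0, -1.0]]
contact_force: [1.0, -0.3, 0.5]
gripper_width: 0.095
gripper_force: 0.0
```

Emit:
apply_moves(targets=[[[0,0,0],[29,-49,10],1],[[0,0,0],[0,0,50],1],[[0,0,0],[0,0,0],1]])

```text
time: 2.35
position: [0.482, 0.1886, 0.2651]
eef_rot: [[0.98, 0.2, -0.01], [0.2, -0.98, -0.003], [-0.011, 0.001, -1.0]]
contact_force: [-0.2, -0.3, -0.7]
gripper_width: 0.0955
gripper_force: 0.0
```

```bash
python3 w.py
```

```text
t 2.35 tcp [482.  188.6 265.1] prime [509.9  88.7] yawx 11.54 z [-0.0101 -0.0029 -0.9999] F [-0.2 -0.3 -0.7] w 0.0955 gf 0.0
```

Emit:
apply_moves(targets=[[[0,0,0],[0,0,40],1],[[0,0,0],[0,0,20],1],[[0,0,0],[0,0,0],1],[[0,0,0],[15,0,0],1],[[0,0,0],[10,0,0],1]])

```text
time: 2.98
position: [0.5103, 0.1938, 0.212]
eef_rot: [[0.98, 0.199, 0.002], [0.199, -0.98, 0.001], [0.002, -0.001, -1.0]]
contact_force: [-6.7, 0.8, 4.3]
gripper_width: 0.0952
gripper_force: 3.3
```

Emit:
apply_moves(targets=[[[0,0,0],[10,0,0],1],[[0,0,0],[10,0,0],1],[[0,0,0],[10,0,0],1],[[0,0,0],[10,0,0],1],[[0,0,0],[10,0,0],1]])

```text
time: 3.6
position: [0.5577, 0.2036, 0.2105]
eef_rot: [[0.98, 0.199, -0.004], [0.199, -0.98, -0.001], [-0.005, -0.0, -1.0]]
contact_force: [-8.6, -1.6, 6.5]
gripper_width: 0.095
gripper_force: 4.1
```

```bash
cat > pc.py <<'E'
from w import *
import sys
st()
c=robot.camera("top");np.savez("/tmp/c.npz",**c)
r,z,k,p=rect(c,(110,135,260,262),.036,.055,([2,60,60],[24,255,255]))
q=np.array(r[0])@RS;print("case",np.round(r[0],1),"prime",q.round(1),"d home",(np.array([684,147.8])-q).round(1),np.round(r[1],1),"ang",r[2],z,k)
if len(sys.argv)>1: cv2.imwrite(sys.argv[1],cv2.resize(c["img"][120:320,100:300,::-1],None,fx=3,fy=3,interpolation=cv2.INTER_CUBIC))
E
python3 pc.py pics/a.png
```

```text
t 3.6 tcp [557.7 203.6 210.5] prime [587.1  88.3] yawx 11.45 z [-4.5e-03 -8.0e-04 -1.0e+00] F [-8.6 -1.6  6.5] w 0.095 gf 4.13321815431118
case [578.7 157.6] prime [598.5  39.1] d home [ 85.5 108.7] [251.4  85.6] ang 11.818314552307129 0.04370272500259891 1171
```

View pics/a.png

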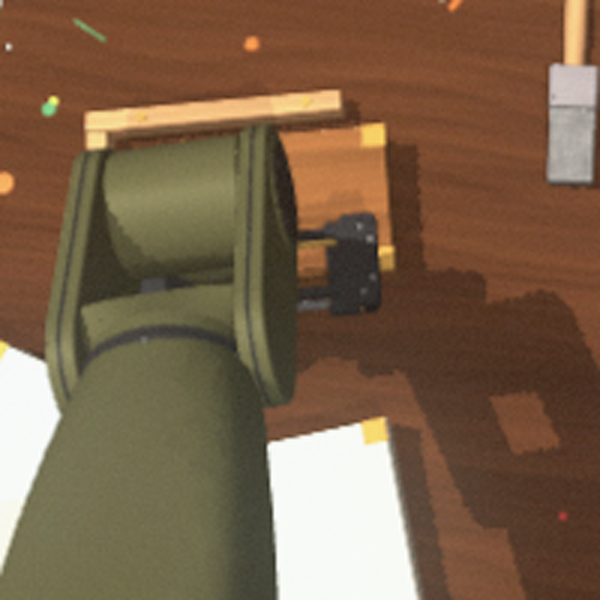

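The arm hides part of the case. Its right end, at crop (375,135) to (385,265), is now parallel to the stop, and the far side is near the back rail. I keep pushing.

Emit:
apply_moves(targets=[[[0,0,0],[8,0,0],1],[[0,0,0],[6,0,0],1],[[0,0,0],[6,0,0],1],[[0,0,0],[4,0,0],1],[[0,0,0],[2,0,0],1]])

```text
time: 4.28
position: [0.5818, 0.2084, 0.2103]
eef_rot: [[0.98, 0.199, -0.011], [0.199, -0.98, -0.003], [-0.011, 0.0, -1.0]]
contact_force: [-18.6, -4.7, 16.1]
gripper_width: 0.095
gripper_force: 9.8
```

```bash
python3 w.py
```

```text
t 4.28 tcp [581.8 208.4 210.3] prime [611.6  88.2] yawx 11.47 z [-0.0106 -0.0026 -0.9999] F [-18.6  -4.7  16.1] w 0.095 gf 9.835284054279327
```

Emit:
apply_moves(targets=[[[0,0,0],[-15,0,0],1],[[0,0,0],[0,0,-60],1],[[0,0,0],[28,43,-10],1],[[0,0,0],[28,43,0],1],[[0,0,0],[28,43,0],0.6]])

```text
time: 4.9
position: [0.6776, 0.0949, 0.2812]
eef_rot: [[0.98, 0.199, 0.003], [0.199, -0.98, 0.0], [0.003, 0.0, -1.0]]
contact_force: [0.2, 0.3, -0.4]
gripper_width: 0.0895
gripper_force: 0.0
```

Emit:
apply_moves(targets=[[[0,0,-10],[0,0,0],0.6],[[0,0,-10],[0,0,0],0.6],[[0,0,-10],[0,0,0],0.6],[[0,0,-10],[0,0,0],0.6],[[0,0,-10],[0,0,0],0.6]])

```text
time: 5.52
position: [0.6766, 0.0958, 0.2804]
eef_rot: [[0.473, 0.881, 0.002], [0.881, -0.473, 0.0], [0.001, 0.002, -1.0]]
contact_force: [-0.4, -0.4, 0.3]
gripper_width: 0.0571
gripper_force: 0.0
```

Emit:
apply_moves(targets=[[[0,0,-10],[0,0,0],0.6],[[0,0,-10],[0,0,0],0.6],[[0,0,-10],[0,0,0],0.6],[[0,0,-10],[0,0,0],0.6]])

```text
time: 6.02
position: [0.6766, 0.0959, 0.2804]
eef_rot: [[-0.204, 0.979, 0.002], [0.979, 0.204, 0.0], [-0.0, 0.002, -1.0]]
contact_force: [-0.6, -0.8, -0.7]
gripper_width: 0.0567
gripper_force: 0.0
```

```bash
python3 pc.py pics/b.png
```

```text
t 6.03 tcp [676.6  95.9 280.4] prime [682.1 -41. ] yawx 101.79 z [ 2.3e-03  1.0e-04 -1.0e+00] F [-0.6 -0.8 -0.7] w 0.0567 gf 0.0
case [641.7 280.7] prime [684.8 147.1] d home [-0.8  0.7] [123.6  40.3] ang 12.976969718933105 0.04350813874921067 628
```

View pics/b.png

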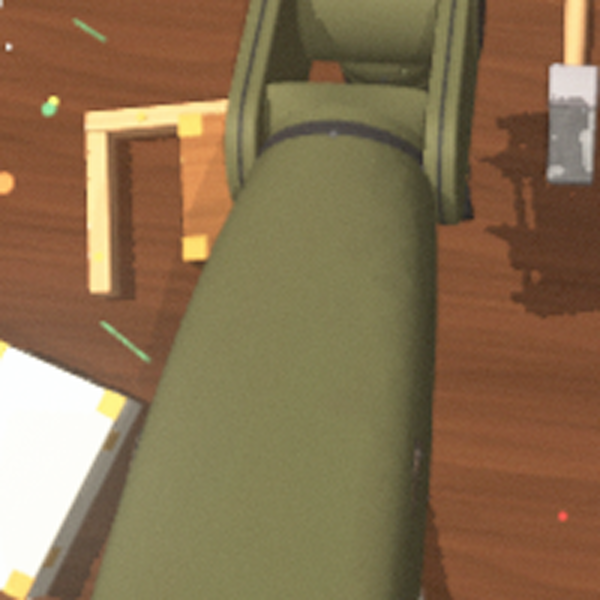

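The case's far side lies flush along the back rail. Its left end, at crop (190,125) to (195,250), is about 65 mm short of the side rail. Next I push it along the rail.

Emit:
apply_moves(targets=[[[0,0,0],[0,0,50],0.6],[[0,0,0],[0,0,22],0.6],[[0,0,0],[10,0,0],0.6],[[0,0,0],[12,0,0],0.6],[[0,0,0],[10,0,0],0.6]])

```text
time: 6.7
position: [0.6707, 0.1279, 0.2099]
eef_rot: [[-0.2, 0.98, 0.004], [0.98, 0.2, -0.002], [-0.002, 0.003, -1.0]]
contact_force: [2.3, -5.7, 0.9]
gripper_width: 0.0572
gripper_force: 2.6
```

Emit:
apply_moves(targets=[[[0,0,0],[10,0,0],0.6],[[0,0,0],[10,0,0],0.6],[[0,0,0],[10,0,0],0.6],[[0,0,0],[10,0,0],0.6],[[0,0,0],[8,0,0],0.6]])

```text
time: 7.32
position: [0.6612, 0.1744, 0.2099]
eef_rot: [[-0.199, 0.98, 0.004], [0.98, 0.199, -0.002], [-0.002, 0.003, -1.0]]
contact_force: [1.1, -5.9, 1.5]
gripper_width: 0.057
gripper_force: 2.9
```

```bash
python3 w.py
```

```text
t 7.33 tcp [661.2 174.4 209.9] prime [682.7  39.1] yawx 101.5 z [ 0.0036 -0.0017 -1.    ] F [ 1.1 -5.9  1.5] w 0.057 gf 2.8692015632987022
```

Emit:
apply_moves(targets=[[[0,0,0],[6,0,0],0.6],[[0,0,0],[4,0,0],0.6],[[0,0,0],[3,0,0],0.6],[[0,0,0],[2,0,0],0.6],[[0,0,0],[1,0,0],0.6]])

```text
time: 7.95
position: [0.6585, 0.1885, 0.2099]
eef_rot: [[-0.2, 0.98, 0.005], [0.98, 0.2, -0.005], [-0.006, 0.004, -1.0]]
contact_force: [3.9, -12.1, 2.1]
gripper_width: 0.0574
gripper_force: 6.7
```

```bash
python3 w.py
```

```text
t 7.95 tcp [658.5 188.5 209.9] prime [682.8  53.5] yawx 101.54 z [ 0.0047 -0.0054 -1.    ] F [  3.9 -12.1   2.1] w 0.0574 gf 6.652892231941223
```

Emit:
apply_moves(targets=[[[0,0,0],[-12,0,0],0.6],[[0,0,0],[0,0,-60],1],[[0,0,0],[-42,-35,-10],1],[[0,0,0],[-42,-35,0],1],[[0,0,0],[-42,-35,0],1]])

```text
time: 8.57
position: [0.581, 0.0332, 0.279]
eef_rot: [[-0.199, 0.98, 0.002], [0.98, 0.199, 0.001], [0.0, 0.002, -1.0]]
contact_force: [0.1, -0.7, 0.6]
gripper_width: 0.0912
gripper_force: 0.0
```

Emit:
apply_moves(targets=[[[0,0,0],[-42,-35,0],1],[[0,0,0],[-42,-35,0],1],[[0,0,0],[-42,-35,0],1],[[0,0,0],[-42,-35,0],1],[[0,0,10],[0,0,0],1]])

```text
time: 9.2
position: [0.4767, -0.1609, 0.2786]
eef_rot: [[-0.016, 1.0, 0.002], [1.0, 0.016, -0.0], [-0.0, 0.002, -1.0]]
contact_force: [0.9, -0.2, 0.3]
gripper_width: 0.095
gripper_force: 0.0
```

Emit:
apply_moves(targets=[[[0,0,10],[0,0,0],1],[[0,0,10],[0,0,0],1],[[0,0,10],[0,0,0],1],[[0,0,10],[0,0,0],1],[[0,0,10],[0,0,0],1]])

```text
time: 9.82
position: [0.4782, -0.1582, 0.2785]
eef_rot: [[0.753, 0.658, 0.002], [0.658, -0.753, 0.0], [0.002, 0.001, -1.0]]
contact_force: [-0.1, -0.5, -0.9]
gripper_width: 0.0953
gripper_force: 0.0
```

Emit:
apply_moves(targets=[[[0,0,10],[0,0,0],1],[[0,0,10],[0,0,0],1],[[0,0,10],[0,0,0],1]])

```text
time: 10.2
position: [0.4782, -0.1582, 0.2786]
eef_rot: [[0.981, 0.193, 0.002], [0.193, -0.981, 0.0], [0.002, -0.0, -1.0]]
contact_force: [1.2, 0.1, 0.4]
gripper_width: 0.0953
gripper_force: 0.0
```

```bash
python3 pc.py pics/c.png; python3 - <<'E'
import numpy as np
from h import *
c=dict(np.load("/tmp/c.npz"))
a=np.radians(11.5);R=np.array([[np.cos(a),-np.sin(a)],[np.sin(a),np.cos(a)]])
for n,b in (("b",(150,145,215,172)),("s",(122,175,140,222))):
    r,z,k,p=rect(c,b,.015,.033);print(n,np.percentile(p[:,:2]@R*1000,[1,50,99],axis=0).T.round(1).tolist())
E
```

```text
t 10.2 tcp [ 478.2 -158.2  278.6] prime [ 437.  -250.4] yawx 11.14 z [ 1.7e-03  4.0e-04 -1.0e+00] F [1.2 0.1 0.4] w 0.0953 gf 0.0
case [570.1 250.8] prime [608.7 132.1] d home [75.3 15.7] [309.7 184.4] ang 22.036781311035156 0.043377025385100104 3310
b [[746.9, 757.8, 764.5], [34.0, 102.0, 193.9]]
s [[606.8, 651.4, 714.5], [233.3, 244.5, 251.5]]
```

View pics/c.png

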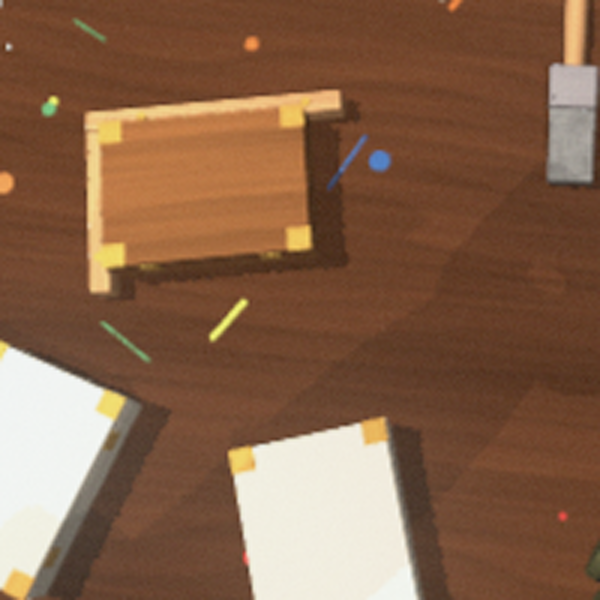

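The case now sits flush on both rails. Its top corners are at crop (108,130), (292,112), (300,238) and (112,255).

```bash
sed -i 's/(110,135,260,262),.036/(110,140,225,215),.036/' pc.py; python3 - <<'E'
from w import *
c=dict(np.load("/tmp/c.npz"))
r,z,k,p=rect(c,(110,140,225,215),.036,.055,([2,60,60],[24,255,255]))
q=np.array(r[0])@RS;print("case",np.round(r[0],1),q,np.round(r[1],1),r[2],z)
E
```

```text
case [640.5 282.5] [683.98417674 149.1144472 ] [126.2 171.7] 11.115306854248047 0.043380283457128785
```

Emit:
apply_moves(targets=[[[0,0,0],[0,3,40],1],[[0,0,0],[0,0,40],1],[[0,0,0],[0,0,2],1],[[0,0,0],[0,0,0],1]])

```text
time: 10.75
position: [0.4792, -0.1616, 0.197]
eef_rot: [[0.98, 0.2, 0.002], [0.2, -0.98, -0.0], [0.001, 0.001, -1.0]]
contact_force: [0.1, 0.3, 0.8]
gripper_width: 0.0953
gripper_force: 0.0
```

Emit:
apply_moves(targets=[[[0,0,0],[0,0,0],0.4],[[0,0,0],[0,0,0],0.4],[[0,0,0],[0,0,0],0.4],[[0,0,0],[0,0,0],0.4]])

```text
time: 11.25
position: [0.4787, -0.1616, 0.1962]
eef_rot: [[0.98, 0.199, 0.001], [0.199, -0.98, -0.0], [0.001, 0.001, -1.0]]
contact_force: [-1.4, -0.4, 1.4]
gripper_width: 0.064
gripper_force: 30.0
```

Emit:
apply_moves(targets=[[[0,0,0],[0,0,-30],0.4],[[0,0,0],[0,0,-60],0.4],[[0,0,0],[31,-50,-10],0.4],[[0,0,0],[31,-50,0],0.4],[[0,0,0],[31,-50,0],0.4]])

```text
time: 11.88
position: [0.5399, 0.0055, 0.2955]
eef_rot: [[0.98, 0.198, -0.0], [0.198, -0.98, -0.0], [-0.0, -0.0, -1.0]]
contact_force: [1.7, -0.6, -2.1]
gripper_width: 0.0636
gripper_force: 30.0
```

Emit:
apply_moves(targets=[[[0,0,0],[31,-50,0],0.4],[[0,0,0],[31,-50,0],0.4],[[0,0,0],[31,-50,0],0.4],[[0,0,0],[31,-50,0],0.4],[[0,0,0],[30,-50,0],0.4]])

```text
time: 12.5
position: [0.6412, 0.2814, 0.2944]
eef_rot: [[0.98, 0.199, -0.002], [0.199, -0.98, -0.001], [-0.002, 0.0, -1.0]]
contact_force: [0.5, -0.2, -2.0]
gripper_width: 0.0633
gripper_force: 30.0
```

Emit:
apply_moves(targets=[[[0,0,-10],[0,0,0],0.4],[[0,0,-10],[0,0,0],0.4],[[0,0,-10],[0,0,0],0.4],[[0,0,-10],[0,0,0],0.4],[[0,0,-10],[0,0,0],0.4]])

```text
time: 13.12
position: [0.6407, 0.2795, 0.2942]
eef_rot: [[0.473, 0.881, -0.003], [0.881, -0.473, -0.001], [-0.002, -0.002, -1.0]]
contact_force: [-0.2, -0.7, -3.1]
gripper_width: 0.0638
gripper_force: 30.0
```

Emit:
apply_moves(targets=[[[0,0,-10],[0,0,0],0.4],[[0,0,-10],[0,0,0],0.4],[[0,0,-10],[0,0,0],0.4],[[0,0,-10],[0,0,0],0.4]])

```text
time: 13.62
position: [0.6407, 0.2794, 0.2942]
eef_rot: [[-0.204, 0.979, -0.002], [0.979, 0.204, -0.001], [-0.0, -0.003, -1.0]]
contact_force: [0.2, -0.0, -2.7]
gripper_width: 0.0637
gripper_force: 30.0
```

```bash
python3 w.py
```

```text
t 13.62 tcp [640.7 279.4 294.2] prime [683.6 146.1] yawx 101.79 z [-2.4e-03 -8.0e-04 -1.0e+00] F [ 0.2 -0.  -2.7] w 0.0637 gf 29.992646276950836
```

Emit:
apply_moves(targets=[[[0,0,0],[0,0,30],0.4],[[0,0,0],[0,0,17],0.4],[[0,0,0],[0,0,3],0.4],[[0,0,0],[0,0,2],0.4],[[0,0,0],[0,0,0],0.4]])

```text
time: 14.25
position: [0.6415, 0.2797, 0.2448]
eef_rot: [[-0.199, 0.98, 0.001], [0.98, 0.199, 0.0], [0.0, 0.001, -1.0]]
contact_force: [-0.7, -0.1, -2.6]
gripper_width: 0.0639
gripper_force: 30.0
```

Emit:
apply_moves(targets=[[[0,0,0],[0,0,2],0.4],[[0,0,0],[0,0,2],0.4],[[0,0,0],[0,0,0],0.4]])

```text
time: 14.62
position: [0.6414, 0.2796, 0.2403]
eef_rot: [[-0.199, 0.98, 0.001], [0.98, 0.199, 0.0], [0.0, 0.001, -1.0]]
contact_force: [-0.2, 0.4, -1.3]
gripper_width: 0.0638
gripper_force: 30.0
```

Emit:
apply_moves(targets=[[[0,0,0],[0,0,0.5],0.4],[[0,0,0],[0,0,0.5],0.4],[[0,0,0],[0,0,0],0.4]])

```text
time: 15.0
position: [0.6414, 0.2797, 0.2402]
eef_rot: [[-0.199, 0.98, 0.001], [0.98, 0.199, 0.0], [0.0, 0.001, -1.0]]
contact_force: [-3.0, -0.4, 5.8]
gripper_width: 0.0638
gripper_force: 30.0
```

Emit:
apply_moves(targets=[[[0,0,0],[0,0,0],0.7],[[0,0,0],[0,0,0],1],[[0,0,0],[0,0,0],1],[[0,0,0],[0,0,-10],1],[[0,0,0],[0,0,-40],1]])

```text
time: 15.62
position: [0.6401, 0.2792, 0.2861]
eef_rot: [[-0.199, 0.98, -0.006], [0.98, 0.199, -0.002], [-0.001, -0.006, -1.0]]
contact_force: [0.6, 0.7, -0.0]
gripper_width: 0.0943
gripper_force: 0.0
```

Emit:
apply_moves(targets=[[[0,0,0],[-40,-17,-10],1],[[0,0,10],[0,0,0],1],[[0,0,10],[0,0,0],1],[[0,0,10],[0,0,0],1],[[0,0,10],[0,0,0],1]])

```text
time: 16.25
position: [0.6325, 0.237, 0.2996]
eef_rot: [[0.483, 0.876, 0.001], [0.876, -0.483, 0.0], [0.001, 0.001, -1.0]]
contact_force: [0.6, 1.4, -0.3]
gripper_width: 0.0949
gripper_force: 0.0
```

Emit:
apply_moves(targets=[[[0,0,10],[0,0,0],1],[[0,0,10],[0,0,0],1],[[0,0,10],[0,0,0],1],[[0,0,10],[0,0,0],1],[[0,0,10],[0,0,0],1]])

```text
time: 16.88
position: [0.6326, 0.237, 0.2996]
eef_rot: [[0.981, 0.193, 0.001], [0.193, -0.981, 0.0], [0.001, -0.0, -1.0]]
contact_force: [0.7, -0.7, 0.0]
gripper_width: 0.0953
gripper_force: 0.0
```

Emit:
apply_moves(targets=[[[0,0,10],[0,0,0],1],[[0,0,9],[0,0,0],1]])

```text
time: 17.12
position: [0.6325, 0.2371, 0.2996]
eef_rot: [[0.991, -0.136, 0.001], [-0.136, -0.991, 0.0], [0.001, -0.0, -1.0]]
contact_force: [-0.5, -0.2, -0.4]
gripper_width: 0.0949
gripper_force: 0.0
```

```bash
python3 - <<'E'
from w import *
p,E=st(); d=(np.array([506,-348.7,300])-p)@E; print("tool shift to above yellow",d.round(1))
E
```

```text
t 17.12 tcp [632.5 237.1 299.6] prime [667.1 106.2] yawx -7.83 z [ 9.e-04  3.e-04 -1.e+00] F [-0.5 -0.2 -0.4] w 0.0949 gf 0.0
tool shift to above yellow [-45.5 597.5  -0.7]
```

Emit:
apply_moves(targets=[[[0,0,0],[-4,54,0],1],[[0,0,0],[-4,54,0],1],[[0,0,0],[-4,54,0],1],[[0,0,0],[-4,54,0],1],[[0,0,0],[-4,54,0],1]])

```text
time: 17.75
position: [0.5768, -0.0296, 0.2998]
eef_rot: [[0.991, -0.131, 0.002], [-0.131, -0.991, -0.0], [0.002, 0.0, -1.0]]
contact_force: [-0.3, 0.6, 0.2]
gripper_width: 0.095
gripper_force: 0.0
```

Emit:
apply_moves(targets=[[[0,0,0],[-4,54,0],1],[[0,0,0],[-4,54,0],1],[[0,0,0],[-4,54,0],1],[[0,0,0],[-4,54,0],1],[[0,0,0],[-4,54,0],1]])

```text
time: 18.38
position: [0.5215, -0.2949, 0.2998]
eef_rot: [[0.991, -0.131, 0.001], [-0.131, -0.991, -0.001], [0.001, 0.001, -1.0]]
contact_force: [0.6, -0.4, -0.0]
gripper_width: 0.0951
gripper_force: 0.0
```

Emit:
apply_moves(targets=[[[0,0,0],[-5,57,0],1],[[0,0,0],[0,0,0],1]])

```text
time: 18.62
position: [0.5086, -0.3524, 0.2999]
eef_rot: [[0.991, -0.136, 0.001], [-0.136, -0.991, -0.002], [0.001, 0.001, -1.0]]
contact_force: [0.8, 0.5, 0.6]
gripper_width: 0.0954
gripper_force: 0.0
```

```bash
python3 - <<'E'
from w import *
p,E=st(); d=(np.array([506,-348.7,196])-p)@E; print("tool shift to yellow",d.round(1))
c=robot.camera("top");np.savez("/tmp/c.npz",**c)
r,z,k,_=rect(c,(110,140,225,215),.06,.085);print("blue",np.array(r[0])@RS,r[1],r[2],z,k)
r,z,k,_=rect(c,(110,140,225,215),.036,.055,([2,60,60],[24,255,255]));print("case",np.array(r[0])@RS,r[1],r[2],z,k)
E
```

```text
t 18.62 tcp [ 508.6 -352.4  299.9] prime [ 428.1 -446.7] yawx -7.82 z [ 0.0012 -0.0016 -1.    ] F [0.8 0.5 0.6] w 0.0954 gf 0.0
tool shift to yellow [ -3.2  -3.4 103.9]
blue [685.5455686  144.61881897] (66.30335235595703, 117.74080657958984) 11.701193809509277 0.07157975280066611 1298
case [684.69426562 148.79928441] (126.25326538085938, 171.83348083496094) 11.300082206726074 0.04341125555463215 1896
```

Emit:
apply_moves(targets=[[[0,0,0],[-3,-3,40],1],[[0,0,0],[0,0,45],1],[[0,0,0],[0,0,18],1],[[0,0,0],[0,0,2],1],[[0,0,0],[0,0,0],1]])

```text
time: 19.3
position: [0.5079, -0.3458, 0.1956]
eef_rot: [[0.991, -0.131, 0.002], [-0.131, -0.991, -0.002], [0.002, 0.001, -1.0]]
contact_force: [0.4, 0.6, 0.1]
gripper_width: 0.0949
gripper_force: 0.0
```

Emit:
apply_moves(targets=[[[0,0,0],[0,0,0],0.2],[[0,0,0],[0,0,0],0.2],[[0,0,0],[0,0,0],0.2],[[0,0,0],[0,0,0],0.2],[[0,0,0],[0,0,0],0.2]])

```text
time: 19.92
position: [0.5069, -0.3457, 0.1938]
eef_rot: [[0.991, -0.131, -0.0], [-0.131, -0.991, -0.0], [0.0, 0.0, -1.0]]
contact_force: [-0.1, -0.4, 0.6]
gripper_width: 0.0504
gripper_force: 0.3
```

Emit:
apply_moves(targets=[[[0,0,0],[0,0,0],0.2],[[0,0,0],[0,0,0],0.2]])

```text
time: 20.18
position: [0.5069, -0.3457, 0.1938]
eef_rot: [[0.991, -0.131, -0.0], [-0.131, -0.991, -0.0], [-0.0, 0.0, -1.0]]
contact_force: [0.7, -0.6, 0.4]
gripper_width: 0.0458
gripper_force: 30.0
```

Emit:
apply_moves(targets=[[[0,0,0],[0,0,-30],0.2],[[0,0,0],[0,0,-50],0.2],[[0,0,0],[0,0,-40],0.2],[[0,0,0],[5,-58,0],0.2],[[0,0,0],[5,-58,0],0.2]])

```text
time: 20.8
position: [0.5321, -0.231, 0.3144]
eef_rot: [[0.991, -0.133, 0.001], [-0.133, -0.991, -0.0], [0.001, -0.0, -1.0]]
contact_force: [1.6, -0.0, -2.1]
gripper_width: 0.0459
gripper_force: 30.0
```

Emit:
apply_moves(targets=[[[0,0,0],[5,-58,0],0.2],[[0,0,0],[5,-58,0],0.2],[[0,0,0],[5,-58,0],0.2],[[0,0,0],[5,-58,0],0.2],[[0,0,0],[5,-58,0],0.2]])

```text
time: 21.42
position: [0.5948, 0.0543, 0.3134]
eef_rot: [[0.991, -0.131, -0.0], [-0.131, -0.991, 0.0], [-0.0, -0.0, -1.0]]
contact_force: [1.0, 0.9, -1.5]
gripper_width: 0.0456
gripper_force: 30.0
```

Emit:
apply_moves(targets=[[[0,0,0],[5,-58,0],0.2],[[0,0,0],[5,-58,0],0.2],[[0,0,0],[4,-58,0],0.2],[[0,0,0],[3,-56,0],0.2],[[0,0,-10],[0,0,0],0.2]])

```text
time: 22.05
position: [0.6415, 0.282, 0.3129]
eef_rot: [[0.999, 0.052, -0.001], [0.052, -0.999, 0.001], [-0.001, -0.001, -1.0]]
contact_force: [0.2, -0.6, -0.6]
gripper_width: 0.0458
gripper_force: 30.0
```

Emit:
apply_moves(targets=[[[0,0,-10],[0,0,0],0.2],[[0,0,-10],[0,0,0],0.2],[[0,0,-10],[0,0,0],0.2],[[0,0,-10],[0,0,0],0.2],[[0,0,-10],[0,0,0],0.2]])

```text
time: 22.68
position: [0.6416, 0.2782, 0.3129]
eef_rot: [[0.605, 0.796, -0.002], [0.796, -0.605, -0.0], [-0.001, -0.001, -1.0]]
contact_force: [-0.2, 0.6, -1.6]
gripper_width: 0.0458
gripper_force: 30.0
```

Emit:
apply_moves(targets=[[[0,0,-10],[0,0,0],0.2],[[0,0,-10],[0,0,0],0.2],[[0,0,-10],[0,0,0],0.2],[[0,0,-10],[0,0,0],0.2],[[0,0,-9],[0,0,0],0.2]])

```text
time: 23.3
position: [0.6416, 0.2781, 0.3129]
eef_rot: [[-0.204, 0.979, -0.001], [0.979, 0.204, -0.0], [0.0, -0.001, -1.0]]
contact_force: [0.6, 0.6, -1.1]
gripper_width: 0.0456
gripper_force: 30.0
```

```bash
python3 - <<'E'
from w import *
p,E=st(); d=(np.array([642.2,279.1,193.8+72])-p)@E; print("tool shift",d.round(1))
E
```

```text
t 23.3 tcp [641.6 278.1 312.9] prime [684.2 144.6] yawx 101.77 z [-1.5e-03 -2.0e-04 -1.0e+00] F [ 0.6  0.6 -1.1] w 0.0456 gf 29.998900294303894
tool shift [ 0.8  0.8 47.1]
```

Emit:
apply_moves(targets=[[[0,0,0],[1,0,25],0.2],[[0,0,0],[0,0,14],0.2],[[0,0,0],[0,0,4],0.2],[[0,0,0],[0,0,1],0.2],[[0,0,0],[0,0,0],0.2]])

```text
time: 23.92
position: [0.642, 0.2792, 0.2707]
eef_rot: [[-0.199, 0.98, 0.001], [0.98, 0.199, 0.001], [0.0, 0.001, -1.0]]
contact_force: [0.2, 0.7, -1.2]
gripper_width: 0.046
gripper_force: 30.0
```

Emit:
apply_moves(targets=[[[0,0,0],[0,0,1],0.2],[[0,0,0],[0,0,1],0.2],[[0,0,0],[0,0,0],0.2]])

```text
time: 24.3
position: [0.6417, 0.2791, 0.2678]
eef_rot: [[-0.199, 0.98, -0.0], [0.98, 0.199, 0.0], [0.0, -0.0, -1.0]]
contact_force: [0.4, -0.1, -2.2]
gripper_width: 0.046
gripper_force: 30.0
```

Emit:
apply_moves(targets=[[[0,0,0],[0,0,1],0.2],[[0,0,0],[0,0,0.5],0.2],[[0,0,0],[0,0,0],0.2]])

```text
time: 24.68
position: [0.6417, 0.2791, 0.2661]
eef_rot: [[-0.199, 0.98, -0.0], [0.98, 0.199, -0.0], [-0.0, -0.0, -1.0]]
contact_force: [-0.8, -0.3, -1.3]
gripper_width: 0.0459
gripper_force: 30.0
```

Emit:
apply_moves(targets=[[[0,0,0],[0,0,0.5],0.2],[[0,0,0],[0,0,0.5],0.2],[[0,0,0],[0,0,0],0.2]])

```text
time: 25.05
position: [0.6418, 0.2791, 0.2657]
eef_rot: [[-0.199, 0.98, 0.0], [0.98, 0.199, 0.0], [0.0, 0.0, -1.0]]
contact_force: [-1.0, -0.4, 1.5]
gripper_width: 0.0459
gripper_force: 30.0
```

Emit:
apply_moves(targets=[[[0,0,0],[0,0,0],0.7],[[0,0,0],[0,0,0],0.8],[[0,0,0],[0,0,0],0.8],[[0,0,0],[0,0,-10],0.8],[[0,0,0],[0,0,-40],0.8]])

```text
time: 25.68
position: [0.6408, 0.2787, 0.3127]
eef_rot: [[-0.199, 0.98, -0.006], [0.98, 0.199, -0.002], [-0.001, -0.006, -1.0]]
contact_force: [0.3, 0.4, 0.1]
gripper_width: 0.0763
gripper_force: 0.0
```

Emit:
apply_moves(targets=[[[0,0,0],[0,0,-50],0.8],[[0,0,0],[-55,0,0],0.8],[[0,0,0],[-55,0,0],0.8],[[0,0,0],[-55,0,0],0.8],[[0,0,0],[-55,0,0],0.8]])

```text
time: 26.3
position: [0.6856, 0.0618, 0.3664]
eef_rot: [[-0.199, 0.98, 0.001], [0.98, 0.199, 0.0], [-0.0, 0.001, -1.0]]
contact_force: [-0.1, 0.3, -0.5]
gripper_width: 0.0759
gripper_force: 0.0
```

Emit:
apply_moves(targets=[[[0,0,0],[-55,0,0],0.8],[[0,0,0],[-55,0,0],0.8],[[0,0,0],[0,0,0],0.8],[[0,0,0],[0,0,0],0.8]])

```text
time: 26.8
position: [0.7073, -0.0443, 0.3657]
eef_rot: [[-0.198, 0.98, 0.0], [0.98, 0.198, 0.0], [0.0, 0.001, -1.0]]
contact_force: [-0.2, -0.1, -0.3]
gripper_width: 0.076
gripper_force: 0.0
```

```bash
python3 pc.py pics/d.png; python3 - <<'E'
from w import *
c=dict(np.load("/tmp/c.npz"))
for n,lo,hi in(("yel",.085,.12),("blue",.06,.082),("case",.036,.055)):
    r,z,k,_=rect(c,(110,130,225,215),lo,hi);print(n,np.array(r[0])@RS,r[1],r[2],z,k)
E
```

```text
t 26.8 tcp [707.3 -44.3 365.7] prime [ 684.2 -184.4] yawx 101.44 z [ 4.e-04  4.e-04 -1.e+00] F [-0.2 -0.1 -0.3] w 0.076 gf 0.0
case [641.  282.2] prime [684.4 148.7] d home [-0.4 -0.9] [124.5 170.9] ang 11.1068696975708 0.043379012752356 1790
yel [685.42232011 143.21369319] (47.478302001953125, 79.0477523803711) 11.763211250305176 0.0954037467356672 684
blue [685.26733387 144.70451382] (65.12521362304688, 117.6749267578125) 11.740457534790039 0.07113009719609682 584
case [684.56383448 149.18010118] (125.35298919677734, 171.7892303466797) 11.38072681427002 0.043431421476214205 2004
```

View pics/d.png

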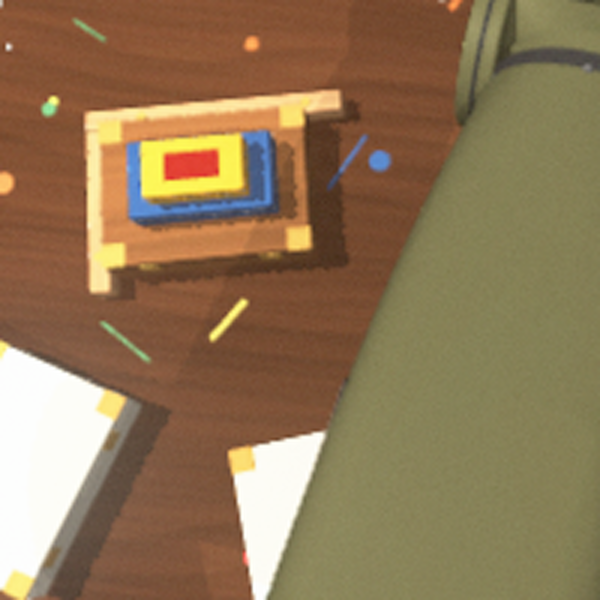

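The picture shows the stack complete: the case is flush in the stop, the blue tin is centred at crop (202,177) and the yellow tin sits on it at (192,167). The heights measure about 43, 71 and 95 mm, as they should, and the arm is clear.

```bash
python3 -c "
from plant import robot
print(robot.sign_off())"
```

```text
the job is handed in; nothing more can be done
None
```

The job is handed in: the case is home against both rails with the blue tin on it and the yellow tin on the blue, placed within about 5 mm of centre in the last image. It took about 27 s of robot time, and no verdict was returned.

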